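# Load a blood tube through the sprung shutter of a tube reader

### The job

Load the purple-capped tube into the tube reader: lift it out of the rack, push its foot down through the sprung shutter of the port on top, and, with the tube holding the shutter open, feel along the port for the cell in the carriage hidden underneath and press the tube gently fully home in it before you let go. The carriage may have stopped well to either side of the middle, so never force the tube down (it is glass), and leave the rack, the other tubes, the dish and the little brown bottle where they are.

Things in the scene. Friction and masses are not known exactly. Their poses are not given: they have to be found in the camera images.
- purple_tube_mid (a point): Centre, half-way up, of the glass sample tube with the PURPLE cap, the one to load. 94 mm tall, z up along it: body 12 mm in diameter with a rounded foot 47 mm below this point; cap 16 mm in diameter from 27 to 47 mm above it. 18 to 29 g. Stands upright, with about 1 mm play, in a cell of the rack (its foot 4 mm above the worktop). Grip it by the cap.
- red_tube_mid (a point): Centre, half-way up, of a tube of the same size with a red cap, in the rack. Leave it there.
- green_tube_mid (a point): Centre, half-way up, of a tube of the same size with a green cap, in the rack. Leave it there.
- purple_tube: The same purple-capped tube; origin at the bottom of its foot, z up along the tube.
- rack: Loose light-blue tube rack, 38 (x) x 109 (y) x 66 mm high, 2 x 6 square cells; origin under its centre, z up. The three tubes stand in its row at x = -9 mm, at y = -44, -9 and +26 mm, in any order; the caps stand 12 mm or more above it. Across the rack (along its x) there is free room beside the caps.
- reader: Fixed white bench-top tube reader, 190 (x) x 160 (y) x 100 mm high; origin under its centre, z up, sloped display panel on its -x side. Top face at z = 100 mm. Under the port, hidden, is its braked sample carriage: a flat deck with one cell, 18 mm deep. The carriage's height is set for the tubes of the day: the deck lies anywhere from z = 56 to 71 mm (not measured). With the foot on the deck the tube's centre is 47 mm above it, with the tube home 29 mm.
- port (a point): Middle of the port, level with the reader's top face, axes as the reader's. Opening 26 (x) x 50 mm (y) in a round-edged blue collar 2.4 mm high. Under it, hidden by the shutter, is the cell of the carriage, a round hole 13.5 mm wide with a 1 mm chamfer. It lies at x = 0 of this point, but anywhere from y = -16 to +16 mm; it cannot be measured and must be felt for. A few newtons are enough to feel the deck, the rim and the floor of the cell.
- flap (a joint): The shutter: a grey plate 24 mm long (x) and 48 mm wide (y) that fills the port, hinged on its rear edge, 12 mm to +x of the port's middle. 0 = shut; grows to 1.5 rad as it is pushed down into the reader (its free -x edge goes down). Its spring shuts it: 0.025 N m shut, rising 0.025 N m per rad. The tube in the port keeps it at about 1.2 to 1.35 rad, and it pushes the tube to -x with 2 to 3 N.
- sensor_pin (a joint): Light sprung pin in the floor of the cell that senses the tube: 0 = out, 3 mm up in the empty cell; 0.003 m = pressed flush by a tube fully home on the floor. It needs only 0.2 N.
- dish: Loose clear petri dish, 58 mm wide, 14 mm high, beside the work. Leave it.
- oil: Loose small brown bottle with a black cap, 29 mm wide, 58 mm high, beside the work. Leave it.
Mind the look-alikes: they are no part of the job. Leave any orange look-alike of the purple_tube alone.

How it is judged (in metres and radians):
On the way, in this order (a step that is already met when the one before it is completed fails the run):
1. the tube has pushed the shutter open (more than 0.8 rad) and bears on the reader (value of joint flap above 0.8 rad and contact force between purple_tube and reader above 0.3 N), for 0.1 s.
2. the tube is fully home in the cell while the fingers still hold it (value of joint sensor_pin above 0.002 m and z of purple_tube_mid in the frame of reader below 0.102 m and horizontal distance between purple_tube_mid and port below 0.025 m and contact force between the fingers and purple_tube above 1 N), for 0.1 s.
At the end, for the whole second after the job is handed in: The purple-capped tube rests, let go, in the reader's cell (within 25 mm of the port's middle in plan), the sensor pin pressed down more than 2 mm, its centre less than 102 mm above the reader's underside, and the tube within 0.15 rad of upright (value of joint sensor_pin above 0.002 m and z of purple_tube_mid in the frame of reader below 0.102 m and horizontal distance between purple_tube_mid and port below 0.025 m and angle between purple_tube_mid's own z axis and vertical below 0.15 rad and linear speed of purple_tube below 0.02 m/s); the robot touches nothing.
It fails at once if the tube is forced: more than 20 N between it and the reader (contact force between purple_tube and reader above 20 N).
It fails at once if the other tubes or the rack are disturbed (a tube more than 30 mm, the rack more than 25 mm from where it stood) (distance of any of red_tube_mid, green_tube_mid from where it was at the start of the episode above 0.03 m or distance of rack from where it was at the start of the episode above 0.025 m).
It fails at once if the dish or the brown bottle is moved more than 20 mm (distance of any of dish, oil from where it was at the start of the episode above 0.02 m).
It also fails if it takes over 64 s, if anything falls off the work surface, if the arm or the gripper's body presses on something with over 40 N, if the wrist force passes 120 N, or if a joint passes its speed limit or range.

### The arm

A 6-joint arm with a two-finger parallel gripper is mounted at the origin on a cart in front of the work surface, level with it; the furniture and walls round the work are solid. World frame = base frame: x ahead of the robot, y to its left, z up, the work surface at z = 0. Lengths are in mm, angles in rad, forces in N, time in s.
With the tool pointing down it reaches from about 275 to 1000 mm from the base axis. Payload 8.4 kg.
Tool frame: the origin (TCP) lies midway between the tips of the shut fingers; the grasp point (between the pads) lies grip_depth behind it (grip_depth is the distance from the TCP to the grasp point, in mm); z points along the fingers, y is the line along which they close (so a half turn about z gives the same grasp; the last joint's range is limited). The gripper opens to 85 mm and grips with 20 to 120 N. Pads are 22 mm wide; open, the fingers measure 114 mm over their backs; the gripper's body (76 mm by 85 mm) begins 54 mm behind the grasp point. The pads swing forward as they close: fully open they stand 13 mm farther back than shut.
Start: joints at [-1.119, 0.353, 1.633, -0, 1.155, -0.002], TCP at [273.989, -561.745, 231.281] pointing down, gripper open.
Joint ranges: [-2.63, 2.63], [-0.92, 2.1], [0.06, 2.66], [-1.3, 4.44], [0, 2.69], [-3.02, 3.02]. Speed limits (rad/s): [2.22, 2.22, 2.79, 3.14, 3.14, 3.14].

### API

Orientations are given as [roll, pitch, yaw] about the fixed x, y, z axes, in that order (R = Rz(yaw) Ry(pitch) Rx(roll)).
In Python, from rig import * gives the robot as it stands.
- The arm moves only by the shell command python3 -m creep 'ROWS' [FORCE]. ROWS is JSON, a list of rows, each an object of numbers: "x", "y", "z": the shift along the tool's x, y, z in mm; "rx", "ry", "rz": the turn, a rotation vector about the tool's x, y, z in rad; "hand": the finger opening in mm, from 0 to 85.4. A call has 1 to 20 rows; each row shifts and turns the commanded pose from where the row before left it, along the tool's axes as they then stand; what a row does not reach is not made up. A row lasts 1/8 s, in which the tool goes at most 62.5 mm and 10.7 degrees, less where a joint would pass 70% of its speed; a pose out of reach is approached as far as the arm can. A call with a gripper value outside its range is refused whole. The fingers move at their own pace and stop on an object; FORCE is the grip in N (left out, the last holds). Time passes only in rows, so rows that do not move let the fingers close. It gives the time, the measured TCP pose, the force, the opening and the grip force at its end, in the units of the state.
- sense(): the state, without advancing time (a new reading comes with each control period).
- grab_frame(name): name is "scene" or "top" or "wrist"; returns the picture (384x512x3 uint8, red, green, blue); there is no depth.
- get_calibration(name): a dict with "K" (3x3 intrinsics, pixels), "k1" (the pictures are not rectified: a ray, as slopes to the right and down, at radius r is drawn at 1 + k1 r^2 times it, then the intrinsics apply), "R" (3x3) and "t" (3): a world point X has camera coordinates R X + t. Camera axes: x right, y down, z forward; pixel columns grow to the right and rows downward; lengths in mm; the calibration is good to about 2 mm. A picture is of the moment at which its call begins: read the wrist's pose just before it. get_calibration takes no time and is no camera call; for the wrist camera it gives the pose at the moment of the call.
- sign_off(): hands the job in; it is judged then, once.
The state is a dict: "clock": time; "qpos": joint angles; "qvel": joint speeds; "joint_efforts": joint torques, N m; "eef_pos": TCP position; "tcp_rot": TCP orientation; "contact_force": force on the tool from outside, world axes, zero at the start; "wrist_torque": the same for the moment, N m; "opening": opening from 0.0 (shut) to 1.0 (fully open); "grasp_force": force on a finger pad.
Only numpy, scipy, OpenCV 4.12 (cv2) and the standard library are available. Lean on these libraries where they do the work, as an engineer would, in place of code of your own. Each camera call takes 0.05 s, during which the arm holds its last target. There are 200 camera calls.

## Working session

There is one attempt and no reset: what is moved stays moved. The work goes in short steps, Python scripts to look and compute and a shell command to move; the robot and the scene stay as the last step left them, time stands still between calls to the robot, and variables do not carry over. Pictures are saved under pics/ and viewed, at most 10 in all, crops included, and the job is handed in when it is done.

```bash
ls; mkdir -p pics; python3 - <<'E'
from rig import *
import cv2,numpy as np
s=sense();print(s)
try: print(grip_depth)
except Exception as e: print(e)
a=grab_frame("scene");b=grab_frame("top")
np.save('scene.npy',a);np.save('top.npy',b)
cv2.imwrite('pics/a.png',cv2.resize(np.vstack([a,b])[:,:,::-1],None,fx=1,fy=1)[:, :])
cv2.imwrite('pics/a.png',np.hstack([cv2.resize(a,(400,300)),cv2.resize(b,(400,300))])[:,:,::-1])
cv2.imwrite('pics/top.png',cv2.resize(b,(800,600),interpolation=cv2.INTER_CUBIC)[:,:,::-1])
for n in("scene","top","wrist"):print(n,get_calibration(n))
E
```

```text
pics
{'clock': 0.0, 'qpos': array([-1.11938979e+00,  3.53652431e-01,  1.63414994e+00,  4.73314050e-06,
        1.15521596e+00, -2.38601613e-03]), 'qvel': array([-0.00358804, -0.00109539,  0.00027407,  0.00087025, -0.00063251,
        0.00025779]), 'joint_efforts': array([ 5.32018712e-04, -6.05244398e+01, -3.42060435e+01,  4.51926292e-05,
        9.48228640e-03, -5.91211560e-06]), 'eef_pos': array([ 273.78071438, -561.29775664,  230.55225329]), 'tcp_rot': array([-3.14016699e+00, -7.72920424e-06,  4.53790631e-01]), 'contact_force': array([ 0.12149285, -0.38870114,  0.16838738]), 'wrist_torque': array([ 0.01414787, -0.01347111,  0.01400685]), 'grasp_force': 0.0, 'opening': 0.9966114854680791}
18.700000000000003
scene {'K': array([[453.24514241,   0.        , 250.31033972],
       [  0.        , 453.24514241, 190.07161837],
       [  0.        ,   0.        ,   1.        ]]), 'k1': -0.00743136340301253, 'R': array([[-0.83214034, -0.55444858, -0.01136771],
       [-0.24839325,  0.3909699 , -0.88625241],
       [ 0.49582582, -0.73466272, -0.46306311]]), 't': array([405.23996007, 240.79584729, 870.01242936])}
top {'K': array([[413.62089224,   0.        , 251.92230426],
       [  0.        , 413.62089224, 190.63727405],
       [  0.        ,   0.        ,   1.        ]]), 'k1': 0.04874563810263637, 'R': array([[ 0.01232309, -0.99987285, -0.01012043],
       [-0.99312162, -0.01106006, -0.11656381],
       [ 0.11643705,  0.01148724, -0.99313164]]), 't': array([ -77.39317973,  564.65836142, 1188.09950856])}
wrist {'K': array([[291.44653987,   0.        , 250.11582173],
       [  0.        , 291.44653987, 190.7929606 ],
       [  0.        ,   0.        ,   1.        ]]), 'k1': -0.07502500960718825, 'R': array([[ 0.43889928, -0.89853517, -0.00140552],
       [-0.8484123 , -0.41493035,  0.32867823],
       [-0.29591214, -0.14306418, -0.94444092]]), 't': array([-623.87073796,  -43.21382454,  382.56389149])}
```

View pics/a.png

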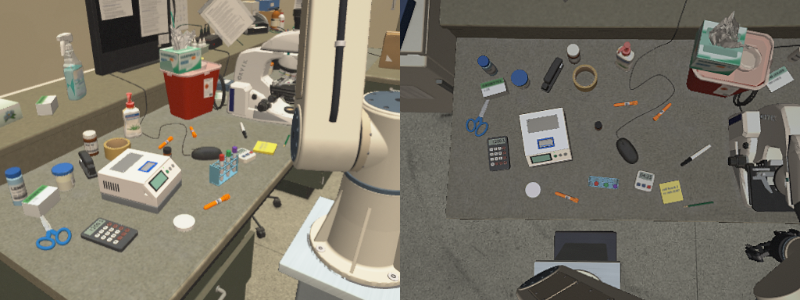

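View pics/top.png

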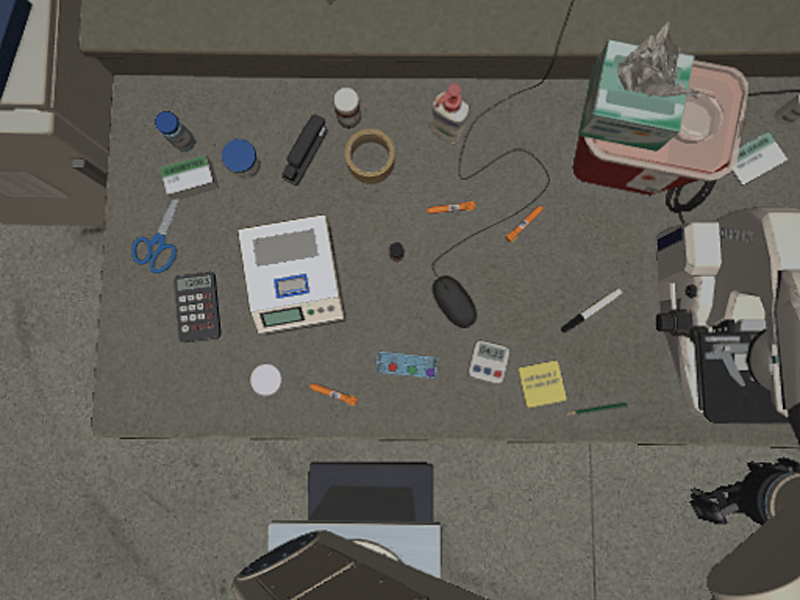

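The top view (800×600) shows:
- **Rack:** light blue at (406,364), with red cap (393,367), green cap (412,369) and purple cap (430,372).
- **Reader:** (290,275), with its blue-collared port at (292,286).
- **Other items:** dish (265,380) and bottle (397,251).
- **Look-alikes:** orange pens at (333,393), (452,208) and (524,224), lying flat on the bench. Only the tube at (430,372) is purple and in the rack.

Next I'll measure these and confirm the purple cap in a crop.

```bash
cat > h.py <<'E'
from rig import *
import cv2,numpy as np
def ray(c,px):
    p=np.array(px,float).reshape(1,1,2)
    u=cv2.undistortPoints(p,c["K"],np.array([c["k1"],0,0,0.]))[0,0]
    R,t=c["R"],c["t"]; return -R.T@t, R.T@np.array([u[0],u[1],1])
def onz(c,px,z):
    o,d=ray(c,px); return o+d*(z-o[2])/d[2]
def tri(c1,p1,c2,p2):
    o1,d1=ray(c1,p1);o2,d2=ray(c2,p2)
    s=np.linalg.lstsq(np.c_[d1,-d2],o2-o1,rcond=None)[0]
    a,b=o1+s[0]*d1,o2+s[1]*d2; return (a+b)/2,np.linalg.norm(a-b)
def blobs(im,lo,hi,roi,amin=8):
    h=cv2.cvtColor(im,cv2.COLOR_RGB2HSV); m=cv2.inRange(h,lo,hi)
    x0,y0,x1,y1=roi; k=np.zeros_like(m);k[y0:y1,x0:x1]=m[y0:y1,x0:x1]
    n,_,st,ce=cv2.connectedComponentsWithStats(k)
    return [(int(st[i,4]),ce[i].round(1),st[i,:4]) for i in range(1,n) if st[i,4]>=amin],k
E
python3 - <<'E'
from h import *
b=np.load('top.npy');a=np.load('scene.npy');c=get_calibration("top")
f=512/800
for n,lo,hi in(("pur",(125,60,40),(150,255,255)),("red",(170,90,80),(180,255,255)),("grn",(45,80,50),(80,255,255))):
    for s,ce,_ in blobs(b,lo,hi,(235,215,285,250),3)[0]: print(n,s,ce,onz(c,ce,98).round(1))
bl,k=blobs(b,(100,120,60),(125,255,255),(160,165,210,200),10); print(bl)
for x in bl: print(onz(c,x[1],102).round(1))
bl,k=blobs(b,(0,0,185),(180,50,255),(145,130,225,220),100); 
cn=max(cv2.findContours(k,cv2.RETR_EXTERNAL,cv2.CHAIN_APPROX_NONE)[0],key=cv2.contourArea)
r=cv2.minAreaRect(cn);print(r); 
for p in cv2.boxPoints(r):print(p,onz(c,p,100).round(1))
bl,k=blobs(b,(85,60,60),(110,255,255),(235,215,285,250),3);p=np.argwhere(k)[:,::-1].astype(np.float32);r=cv2.minAreaRect(p);print(r)
for p in cv2.boxPoints(r):print(p,onz(c,p,66).round(1))
x=np.hstack([cv2.resize(b[215:255,230:290],(480,320),interpolation=cv2.INTER_CUBIC),cv2.resize(a[185:245,260:320],(320,320),interpolation=cv2.INTER_CUBIC)])
y=np.hstack([cv2.resize(b[130:220,145:230],(302,320)[:2]),cv2.resize(a[180:270,120:240],(498,280)).copy() if 0 else cv2.resize(a[180:270,120:240],(498,320))])
cv2.imwrite('pics/c.png',np.vstack([x,y])[:600,:,::-1])
E
```

```text
pur 22 [275.1 238.1] [ 427.1 -136.9   98. ]
grn 24 [263.3 236. ] [ 432.4 -104.4   98. ]
[(79, array([185.8, 182.6]), array([176, 175,  22,  16], dtype=int32))]
[577.9 113.2 102. ]
((184.80026245117188, 175.0613555908203), (67.02891540527344, 56.78190231323242), 80.04937744140625)
[151.04512 146.957  ] [678.5 214.4 100. ]
[206.97285 137.14511] [708.6  57.5 100. ]
[218.5554  203.16571] [521.5  20.7 100. ]
[162.62767 212.9776 ] [492.6 175.  100. ]
((259.87261962890625, 232.96029663085938), (37.52949523925781, 13.24262523651123), 6.009006023406982)
[240.51782 237.58084] [427.4 -40.5  66. ]
[241.90411 224.41098] [464.6 -43.9  66. ]
[279.22742 228.33975] [ 454.8 -149.9   66. ]
[277.84113 241.50961] [ 417.7 -146.1   66. ]
```

View pics/c.png

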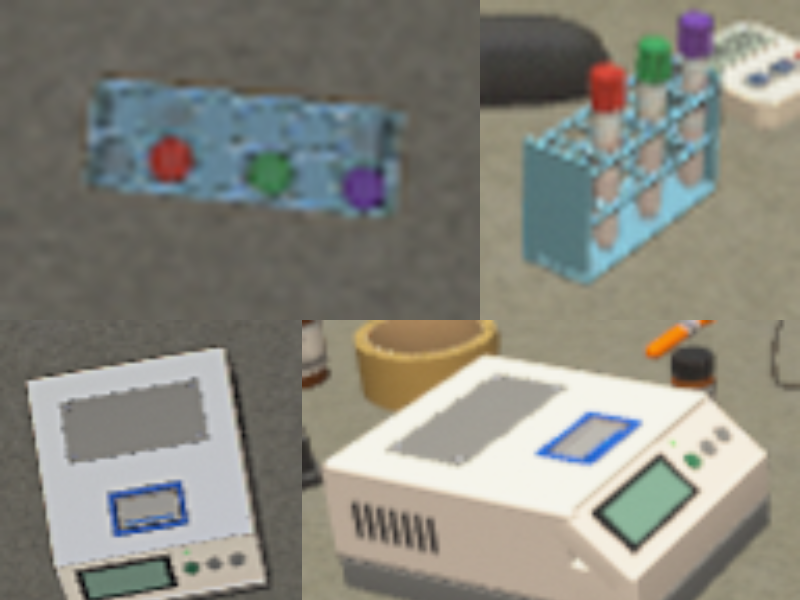

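The crop confirms it: the purple cap is at top-view (275,238) in the light-blue rack, next to green and red. The port is the blue-collared plate on the reader, and nothing else purple is in view.

Next I'll move above the rack, with the fingers closing along the rack's x.

```bash
python3 -m creep '[{"rz":-0.171},{"rz":-0.171},{"rz":-0.171},{"rz":-0.171},{"rz":-0.171},{"rz":-0.171},{"x":43,"y":11.4},{"x":43,"y":11.4},{"x":43,"y":11.4},{"x":43,"y":11.4},{"x":43,"y":11.4},{"x":43,"y":11.4},{"x":43,"y":11.4},{"x":43,"y":11.4},{"x":43,"y":11.4},{"x":43,"y":11.4},{}]'
python3 - <<'E'
from h import *
s=sense();c=get_calibration("wrist");w=grab_frame("wrist");np.save('w1.npy',w)
print(s['eef_pos'],s['tcp_rot'],s['contact_force'],'cam',-c['R'].T@c['t'])
for n,lo,hi in(("pur",(125,60,40),(150,255,255)),("red",(170,90,80),(180,255,255)),("grn",(45,80,50),(80,255,255))):
    for a,ce,bb in blobs(w,lo,hi,(0,0,512,384),60)[0]: print(n,a,ce,bb,onz(c,ce,98).round(1))
cv2.imwrite('pics/w1.png',w[:,:,::-1])
E
```

```text
[ 273.81601108 -561.36514544  230.6382776 ] [-3.14034368e+00 -1.45654654e-05  4.53791602e-01] [ 0.09965533 -0.05669662 -0.48330097] cam [ 350.35857831 -523.7693357   374.63557355]
grn 442 [206.4  52.2] [167  39  80  28] [ 362.5 -474.7   98. ]schema error: expected keys x, y, z, rx, ry, rz, hand
```

View pics/w1.png

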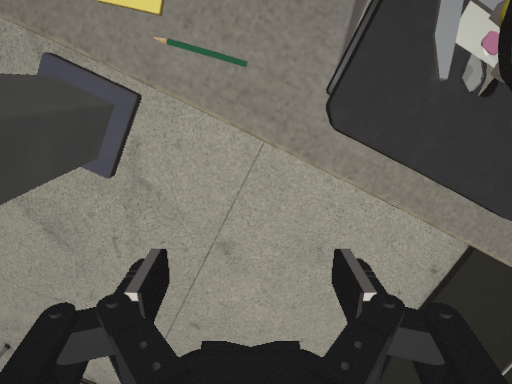

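The move was refused because of the empty row, so the arm is still at its start. The picture shows only the bench edge and the fingers at (150,275) and (350,275). I'll retry without the empty row.

```bash
python3 -m creep '[{"rz":-0.171},{"rz":-0.171},{"rz":-0.171},{"rz":-0.171},{"rz":-0.171},{"rz":-0.171},{"x":36,"y":11.4},{"x":43,"y":11.4},{"x":43,"y":11.4},{"x":43,"y":11.4},{"x":43,"y":11.4},{"x":43,"y":11.4},{"x":43,"y":11.4},{"x":43,"y":11.4},{"x":43,"y":11.4},{"x":20,"y":11.4},{"z":0}]'
cat > look.py <<'E'
from h import *
s=sense();c=get_calibration("wrist");w=grab_frame("wrist");np.save('w1.npy',w)
print(s['eef_pos'],s['tcp_rot'],s['contact_force'],s['clock'],'cam',-c['R'].T@c['t'])
for n,lo,hi in(("pur",(125,60,40),(150,255,255)),("red",(170,90,80),(180,255,255)),("grn",(45,80,50),(80,255,255))):
    for a,ce,bb in blobs(w,lo,hi,(0,0,512,384),60)[0]: print(n,a,ce,bb,onz(c,ce,98).round(1))
E
python3 look.py; python3 -c "
import cv2,numpy as np;cv2.imwrite('pics/w2.png',np.load('w1.npy')[:,:,::-1])"
```

```text
[ 273.8543789  -561.42304195  230.74369493] [-3.14056172e+00 -2.45766784e-05  4.53819358e-01] [-0.17596517 -0.44874113  0.07539078] 0.15 cam [ 350.3768765  -523.80705399  374.72953019]
grn 444 [206.1  52.1] [167  39  80  28] [ 362.5 -474.5   98. ]schema error: expected keys x, y, z, rx, ry, rz, hand
```

View pics/w2.png

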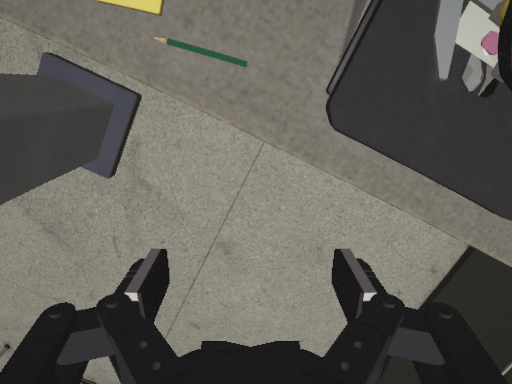

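Refused again (same view, the arm hasn't moved), so every row needs all seven keys.

```bash
python3 -m creep '[{"x":0,"y":0,"z":0,"rx":0,"ry":0,"rz":-0.171,"hand":85},{"x":0,"y":0,"z":0,"rx":0,"ry":0,"rz":-0.171,"hand":85},{"x":0,"y":0,"z":0,"rx":0,"ry":0,"rz":-0.171,"hand":85},{"x":0,"y":0,"z":0,"rx":0,"ry":0,"rz":-0.171,"hand":85},{"x":0,"y":0,"z":0,"rx":0,"ry":0,"rz":-0.171,"hand":85},{"x":0,"y":0,"z":0,"rx":0,"ry":0,"rz":-0.171,"hand":85},{"x":36,"y":11.4,"z":0,"rx":0,"ry":0,"rz":0,"hand":85},{"x":43,"y":11.4,"z":0,"rx":0,"ry":0,"rz":0,"hand":85},{"x":43,"y":11.4,"z":0,"rx":0,"ry":0,"rz":0,"hand":85},{"x":43,"y":11.4,"z":0,"rx":0,"ry":0,"rz":0,"hand":85},{"x":43,"y":11.4,"z":0,"rx":0,"ry":0,"rz":0,"hand":85},{"x":43,"y":11.4,"z":0,"rx":0,"ry":0,"rz":0,"hand":85},{"x":43,"y":11.4,"z":0,"rx":0,"ry":0,"rz":0,"hand":85},{"x":43,"y":11.4,"z":0,"rx":0,"ry":0,"rz":0,"hand":85},{"x":43,"y":11.4,"z":0,"rx":0,"ry":0,"rz":0,"hand":85},{"x":20,"y":11.4,"z":0,"rx":0,"ry":0,"rz":0,"hand":85},{"x":0,"y":0,"z":0,"rx":0,"ry":0,"rz":0,"hand":85}]' && python3 look.py && python3 -c "
import cv2,numpy as np;cv2.imwrite('pics/w3.png',np.load('w1.npy')[:,:,::-1])"
```

```text
clock: 2.33
eef_pos: [424.4, -172.7, 231.3]
tcp_rot: [3.141, -0.0, 1.482]
contact_force: [-0.4, -0.6, 0.4]
opening: 0.997
grasp_force: 0.0
[ 424.38810871 -172.69605583  231.30810773] [ 3.14145131e+00 -7.08581937e-05  1.48234167e+00] [-0.43684455 -0.55800927  0.38756045] 2.325 cam [432.09228363 -87.65049978 375.32132239]
pur 225 [250.5 141.2] [243 133  16  18] [ 428.4 -133.9   98. ]
grn 225 [253.5 106.9] [246  99  16  17] [ 433.9 -102.5   98. ]
grn 132 [228.6 326.8] [221 311  16  33] [ 381.8 -357.5   98. ]
```

```bash
python3 -m creep '[{"x":18.3,"y":0.2,"z":20,"rx":0,"ry":0,"rz":0,"hand":60},{"x":18.3,"y":0.2,"z":20,"rx":0,"ry":0,"rz":0,"hand":60},{"x":0,"y":0,"z":35,"rx":0,"ry":0,"rz":0,"hand":60},{"x":0,"y":0,"z":35,"rx":0,"ry":0,"rz":0,"hand":60},{"x":0,"y":0,"z":24,"rx":0,"ry":0,"rz":0,"hand":60},{"x":0,"y":0,"z":16,"rx":0,"ry":0,"rz":0,"hand":60},{"x":0,"y":0,"z":7.8,"rx":0,"ry":0,"rz":0,"hand":60},{"x":0,"y":0,"z":0,"rx":0,"ry":0,"rz":0,"hand":60}]' 30 && python3 look.py && python3 -c "
import cv2,numpy as np;cv2.imwrite('pics/w4.png',cv2.resize(np.load('w1.npy')[100:384,60:440],(760,568))[:,:,::-1])"
```

```text
clock: 3.38
eef_pos: [427.2, -137.8, 73.3]
tcp_rot: [-3.141, -0.0, 1.479]
contact_force: [0.7, 1.1, 0.5]
opening: 0.704
grasp_force: 0.0
[ 427.18181675 -137.81111047   73.27481517] [-3.14075562e+00 -1.18166348e-04  1.47906830e+00] [0.74644104 1.05551425 0.45325661] 3.375 cam [435.31247259 -52.81747695 217.30276419]
pur 1183 [251.6 262. ] [236 240  32  44] [ 428.9 -129.9   98. ]
grn 1226 [257.4 202.7] [241 181  35  43] [434.1 -99.9  98. ]
```

View pics/w4.png

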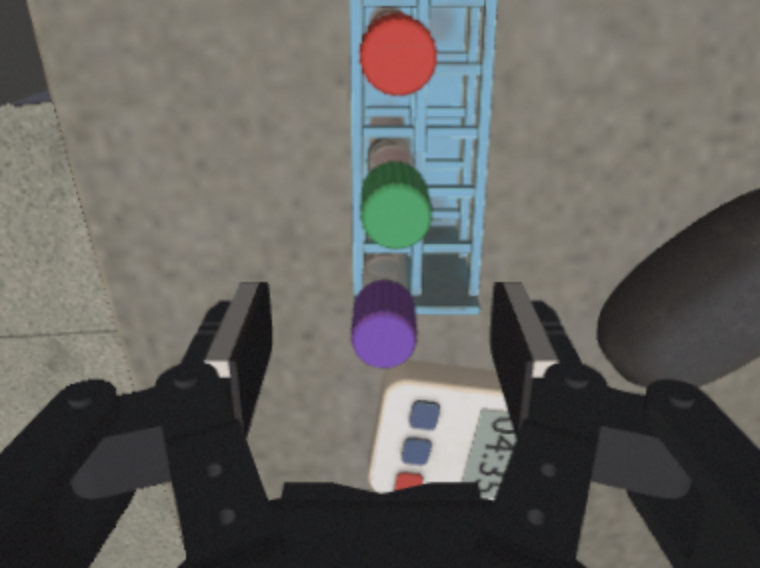

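The purple cap (crop 384,338) is centred between the pads (inner edges at 268 and 495). I'll nudge about 2 mm forward, then close.

```bash
python3 -m creep '[{"x":2,"y":0.7,"z":0,"rx":0,"ry":0,"rz":0,"hand":40},{"x":0,"y":0,"z":0,"rx":0,"ry":0,"rz":0,"hand":20},{"x":0,"y":0,"z":0,"rx":0,"ry":0,"rz":0,"hand":10},{"x":0,"y":0,"z":0,"rx":0,"ry":0,"rz":0,"hand":5},{"x":0,"y":0,"z":0,"rx":0,"ry":0,"rz":0,"hand":5},{"x":0,"y":0,"z":0,"rx":0,"ry":0,"rz":0,"hand":5},{"x":0,"y":0,"z":0,"rx":0,"ry":0,"rz":0,"hand":5}]' 45 && python3 look.py
```

```text
clock: 4.3
eef_pos: [428.8, -135.5, 73.7]
tcp_rot: [3.141, 0.0, 1.48]
contact_force: [1.8, 0.8, 4.2]
opening: 0.169
grasp_force: 44.2
[ 428.82196636 -135.52808387   73.68071188] [3.14089812e+00 1.45958010e-04 1.47981552e+00] [1.84879136 0.76900351 4.23234798] 4.3 cam [436.65332355 -50.44327448 217.65537041]
pur 1150 [250.1 265.4] [235 244  31  43] [ 429.5 -129.7   98. ]
grn 1223 [254.4 207.3] [238 186  35  43] [434.1 -99.8  98. ]
```

```bash
python3 -m creep '[{"x":0,"y":0,"z":-10,"rx":0,"ry":0,"rz":0,"hand":5},{"x":0,"y":0,"z":-20,"rx":0,"ry":0,"rz":0,"hand":5},{"x":0,"y":0,"z":-35,"rx":0,"ry":0,"rz":0,"hand":5},{"x":0,"y":0,"z":-35,"rx":0,"ry":0,"rz":0,"hand":5},{"x":0,"y":0,"z":-35,"rx":0,"ry":0,"rz":0,"hand":5},{"x":0,"y":0,"z":-25,"rx":0,"ry":0,"rz":-0.145,"hand":5},{"x":0,"y":0,"z":0,"rx":0,"ry":0,"rz":-0.145,"hand":5},{"x":0,"y":0,"z":0,"rx":0,"ry":0,"rz":0,"hand":5}]' 45 && python3 look.py
```

```text
clock: 5.35
eef_pos: [427.9, -135.3, 233.8]
tcp_rot: [-3.141, -0.0, 1.769]
contact_force: [0.9, 0.8, -0.2]
opening: 0.168
grasp_force: 44.0
[ 427.88728324 -135.26590762  233.76906089] [-3.14116356e+00 -2.08399966e-04  1.76877707e+00] [ 0.87651577  0.75148091 -0.21332539] 5.35 cam [411.48169845 -51.53838359 377.80258827]
pur 1149 [250.1 265.5] [235 244  31  43] [ 448.  -233.9   98. ]
grn 223 [261.5 147.8] [254 139  16  18] [ 432.6 -101.5   98. ]
```

```bash
python3 -m creep '[{"x":20,"y":25,"z":0,"rx":0,"ry":0,"rz":0,"hand":5},{"x":32,"y":40,"z":0,"rx":0,"ry":0,"rz":0,"hand":5},{"x":32,"y":40,"z":0,"rx":0,"ry":0,"rz":0,"hand":5},{"x":32,"y":40,"z":0,"rx":0,"ry":0,"rz":0,"hand":5},{"x":25,"y":35,"z":0,"rx":0,"ry":0,"rz":0,"hand":5},{"x":13,"y":16,"z":0,"rx":0,"ry":0,"rz":0,"hand":5},{"x":0,"y":0,"z":0,"rx":0,"ry":0,"rz":0,"hand":5},{"x":0,"y":0,"z":0,"rx":0,"ry":0,"rz":0,"hand":5}]' 45 && python3 - <<'E'
from h import *
s=sense();c=get_calibration("wrist");w=grab_frame("wrist");np.save('w5.npy',w)
print(s['eef_pos'],s['tcp_rot'],s['contact_force'])
bl,k=blobs(w,(105,120,60),(125,255,255),(60,0,450,384),100)
for x in bl: print(x)
p=max(bl,key=lambda x:x[0])
cn=max(cv2.findContours(k,cv2.RETR_EXTERNAL,cv2.CHAIN_APPROX_NONE)[0],key=cv2.contourArea)
q=cv2.boxPoints(cv2.minAreaRect(cn)); P=np.array([onz(c,x,102) for x in q]);print(q,P.round(1),P.mean(0))
# rotated rect fit in world plane
W=np.array([onz(c,x[0],102)[:2] for x in cn],np.float32);print(cv2.minAreaRect(W))
cv2.imwrite('pics/w5.png',w[:,:,::-1])
E
```

```text
clock: 6.4
eef_pos: [589.1, 53.4, 233.1]
tcp_rot: [-3.14, 0.0, 1.769]
contact_force: [-0.6, 0.6, -0.9]
opening: 0.17
grasp_force: 44.0
[589.08825649  53.39217514 233.09073578] [-3.13999033e+00  2.08320949e-04  1.76860194e+00] [-0.64189048  0.59251278 -0.85158858]
(838, array([252.5, 113.8]), array([234,  84,  39,  65], dtype=int32))
(120, array([244. , 116.2]), array([243,  96,   3,  41], dtype=int32))
[[234.  84.]
 [272.  84.]
 [272. 148.]
 [234. 148.]] [[557.2 139.6 102. ]
 [590.5 146.3 102. ]
 [603.2  89.7 102. ]
 [567.7  82.6 102. ]] [579.63621578 114.56111558 102.        ]
((579.632080078125, 114.5435562133789), (34.611366271972656, 58.018157958984375), 11.358084678649902)
```

View pics/w5.png

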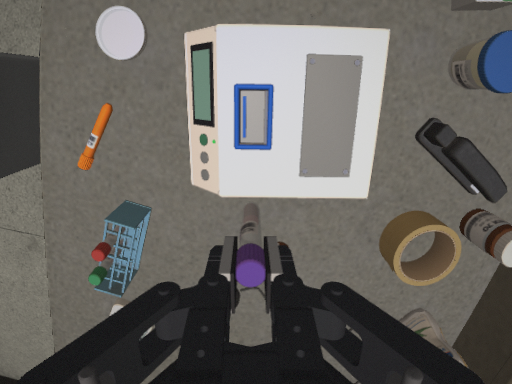

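The collar is at (253,115), centre about (579.6,114.5) with yaw 0.198. The tube hangs straight, with its cap at (251,266) and its foot at (251,208). I'll check the tube's offset in the hand.

```bash
python3 - <<'E'
from h import *
from scipy.spatial.transform import Rotation as Ro
s=sense();c=get_calibration("wrist");w=np.load('w5.npy');e=s['eef_pos'];T=Ro.from_euler('xyz',s['tcp_rot']).as_matrix()
for n,px,dz in(("cap",(251,266),24.3),("foot",(251,210),-64)):
    print(n,((onz(c,px,e[2]+dz)-e)@T).round(1))
for p in((579.6,114.5),(577.9,113.2)): print(((np.array([*p,e[2]])-e)@T).round(1))
# tube visible columns by row
g=cv2.cvtColor(w,cv2.COLOR_RGB2GRAY).astype(int)
for r in(206,210,216,224,230): print(r,g[r,236:268])
E
```

```text
cap [  5.5   0.8 -24.3]
foot [-2.7  1.  64. ]
[61.9  2.6 -0. ]
[61.   0.7 -0. ]
206 [101 103 106 110 110 110 109 107 100  93  89  89  87  87  87  87  83  81
  81  77  82  89 100 112 112 110 108 108 107 105 106 106]
210 [110 110 110 108 107 105 102  98  91  89  90  88  90  88  87  86  85  84
  80  80  77  78  84  97 107 112 111 108 106 106 108 106]
216 [107 105 104 106 106 106 101  97  88  90  93  91  93  92  91  89  87  87
  83  82  79  75  82  93 102 107 108 106 106 104 105 106]
224 [107 109 111 110 107 103 104  98  79  64  55  52  46  47  47  51  58  64
  75  86  92  88  89  92  99 106 108 109 110 108 111 108]
230 [105 102 104 100  83  61  74  75  75  83  92  89  80  76  77  79  72  78
  90  94  96  96  95  92  95 103 106 106 107 108 108 109]
```

```bash
python3 -m creep '[{"x":20,"y":1.5,"z":10,"rx":0,"ry":0,"rz":0,"hand":5},{"x":20,"y":0,"z":20,"rx":0,"ry":0,"rz":0,"hand":5},{"x":9.5,"y":0,"z":15,"rx":0,"ry":0,"rz":0,"hand":5},{"x":0,"y":0,"z":10,"rx":0,"ry":0,"rz":0,"hand":5},{"x":0,"y":0,"z":0,"rx":0,"ry":0,"rz":0,"hand":5},{"x":0,"y":0,"z":0,"rx":0,"ry":0,"rz":0,"hand":5}]' 45 && python3 - <<'E'
from h import *
a=grab_frame("scene");b=grab_frame("wrist")
cv2.imwrite('pics/s1.png',np.hstack([cv2.resize(a[120:270,110:310],(533,400),interpolation=cv2.INTER_CUBIC),cv2.resize(b[100:300,190:310],(240,400))])[:,:,::-1])
E
```

```text
clock: 7.2
eef_pos: [582.3, 102.7, 178.9]
tcp_rot: [3.141, 0.0, 1.769]
contact_force: [-0.6, 0.6, 0.5]
opening: 0.167
grasp_force: 44.0
```

View pics/s1.png

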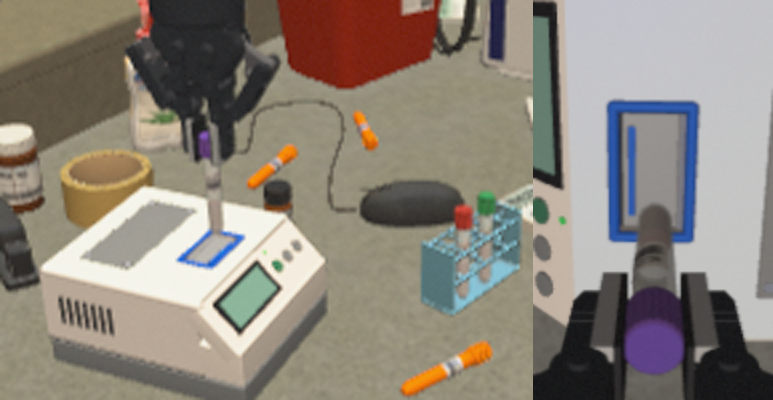

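The foot hangs just over the port, near its -y end, and is centred across it (tube column 655, collar 608–697). Now down through the shutter.

```bash
python3 -m creep '[{"x":0,"y":0,"z":4,"rx":0,"ry":0,"rz":0,"hand":5},{"x":0,"y":0,"z":4,"rx":0,"ry":0,"rz":0,"hand":5},{"x":0,"y":0,"z":3,"rx":0,"ry":0,"rz":0,"hand":5},{"x":0,"y":0,"z":3,"rx":0,"ry":0,"rz":0,"hand":5},{"x":0,"y":0,"z":3,"rx":0,"ry":0,"rz":0,"hand":5}]' 45; python3 -m creep '[{"x":0,"y":0,"z":3,"rx":0,"ry":0,"rz":0,"hand":5},{"x":0,"y":0,"z":3,"rx":0,"ry":0,"rz":0,"hand":5},{"x":0,"y":0,"z":3,"rx":0,"ry":0,"rz":0,"hand":5}]'
```

```text
clock: 7.92
eef_pos: [582.3, 103.2, 161.7]
tcp_rot: [3.141, -0.0, 1.77]
contact_force: [0.8, -1.3, 4.2]
opening: 0.168
grasp_force: 44.5
clock: 8.3
eef_pos: [581.4, 103.0, 152.2]
tcp_rot: [-3.141, 0.0, 1.77]
contact_force: [-1.3, 0.5, 4.4]
opening: 0.17
grasp_force: 44.4
```

```bash
python3 -m creep '[{"x":0,"y":0,"z":2.5,"rx":0,"ry":0,"rz":0,"hand":5},{"x":0,"y":0,"z":2.5,"rx":0,"ry":0,"rz":0,"hand":5},{"x":0,"y":0,"z":2.5,"rx":0,"ry":0,"rz":0,"hand":5},{"x":0,"y":0,"z":0,"rx":0,"ry":0,"rz":0,"hand":5}]'; python3 -m creep '[{"x":0,"y":0,"z":1,"rx":0,"ry":0,"rz":0,"hand":5},{"x":0,"y":0,"z":1,"rx":0,"ry":0,"rz":0,"hand":5},{"x":0,"y":0,"z":0,"rx":0,"ry":0,"rz":0,"hand":5}]'
```

```text
clock: 8.8
eef_pos: [581.3, 103.0, 144.5]
tcp_rot: [-3.14, -0.0, 1.77]
contact_force: [-2.3, -0.8, 0.8]
opening: 0.165
grasp_force: 44.1
clock: 9.18
eef_pos: [581.8, 103.1, 142.9]
tcp_rot: [-3.142, -0.0, 1.77]
contact_force: [-2.7, -0.4, 1.2]
opening: 0.169
grasp_force: 44.2
```

```bash
python3 -m creep '[{"x":0,"y":0,"z":1,"rx":0,"ry":0,"rz":0,"hand":5},{"x":0,"y":0,"z":0,"rx":0,"ry":0,"rz":0,"hand":5}]'; python3 -m creep '[{"x":0,"y":0,"z":0.7,"rx":0,"ry":0,"rz":0,"hand":5},{"x":0,"y":0,"z":0,"rx":0,"ry":0,"rz":0,"hand":5}]'; python3 -m creep '[{"x":0,"y":0,"z":0.7,"rx":0,"ry":0,"rz":0,"hand":5},{"x":0,"y":0,"z":0,"rx":0,"ry":0,"rz":0,"hand":5}]'
```

```text
clock: 9.43
eef_pos: [581.8, 103.1, 141.9]
tcp_rot: [-3.142, -0.0, 1.77]
contact_force: [-1.9, -0.1, 1.7]
opening: 0.167
grasp_force: 44.2
clock: 9.68
eef_pos: [581.8, 103.1, 141.2]
tcp_rot: [-3.141, -0.0, 1.77]
contact_force: [-2.7, -0.1, 1.5]
opening: 0.168
grasp_force: 44.2
clock: 9.93
eef_pos: [581.8, 103.1, 140.5]
tcp_rot: [-3.141, -0.0, 1.77]
contact_force: [-2.0, -0.3, 1.3]
opening: 0.165
grasp_force: 44.2
```

```bash
cat > g.sh <<'E'
# prints pose/force line; fails when |Fz| exceeds $1 or the lateral force exceeds $2
g(){ awk -v m=$1 -v l=$2 '/eef_pos/{p=$0}/contact_force/{q=$0;gsub(/[^0-9. -]/,"",q);split(q,a," ");f=a[3];h=sqrt(a[1]^2+a[2]^2)}/opening/{o=$0}END{print p,q,o;exit(f>m||h>l)}'; }
E
. ./g.sh
python3 -m creep '[{"x":0,"y":0,"z":0.7,"rx":0,"ry":0,"rz":0,"hand":5},{"x":0,"y":0,"z":0,"rx":0,"ry":0,"rz":0,"hand":5}]' | g 3.5 7 &&
python3 -m creep '[{"x":0,"y":0,"z":0.7,"rx":0,"ry":0,"rz":0,"hand":5},{"x":0,"y":0,"z":0,"rx":0,"ry":0,"rz":0,"hand":5}]' | g 3.5 7 &&
python3 -m creep '[{"x":0,"y":0,"z":0.7,"rx":0,"ry":0,"rz":0,"hand":5},{"x":0,"y":0,"z":0,"rx":0,"ry":0,"rz":0,"hand":5}]' | g 3.5 7 &&
python3 -m creep '[{"x":0,"y":0,"z":0.7,"rx":0,"ry":0,"rz":0,"hand":5},{"x":0,"y":0,"z":0,"rx":0,"ry":0,"rz":0,"hand":5}]' | g 3.5 7 &&
python3 -m creep '[{"x":0,"y":0,"z":0.7,"rx":0,"ry":0,"rz":0,"hand":5},{"x":0,"y":0,"z":0,"rx":0,"ry":0,"rz":0,"hand":5}]' | g 3.5 7 &&
python3 -m creep '[{"x":0,"y":0,"z":0.7,"rx":0,"ry":0,"rz":0,"hand":5},{"x":0,"y":0,"z":0,"rx":0,"ry":0,"rz":0,"hand":5}]' | g 3.5 7 &&
python3 -m creep '[{"x":0,"y":0,"z":0.7,"rx":0,"ry":0,"rz":0,"hand":5},{"x":0,"y":0,"z":0,"rx":0,"ry":0,"rz":0,"hand":5}]' | g 3.5 7 &&
python3 -m creep '[{"x":0,"y":0,"z":0.7,"rx":0,"ry":0,"rz":0,"hand":5},{"x":0,"y":0,"z":0,"rx":0,"ry":0,"rz":0,"hand":5}]' | g 3.5 7
```

```text
eef_pos: [581.8, 103.1, 139.8]  -1.3 -0.4 2.3 opening: 0.169
eef_pos: [581.8, 103.1, 139.1]  -2.3 -0.5 0.4 opening: 0.169
eef_pos: [581.8, 103.1, 138.4]  -2.4 0.2 1.7 opening: 0.166
eef_pos: [581.8, 103.1, 137.7]  -2.1 -0.2 0.8 opening: 0.169
eef_pos: [581.8, 103.1, 137.0]  -1.5 -1.2 1.5 opening: 0.169
eef_pos: [581.6, 103.1, 136.2]  -1.9 -0.4 0.8 opening: 0.171
eef_pos: [581.7, 103.1, 135.6]  -3.2 -0.2 1.1 opening: 0.17
eef_pos: [581.8, 103.1, 134.9]  -1.8 -0.4 0.1 opening: 0.171
```

```bash
. ./g.sh
python3 -m creep '[{"x":0,"y":0,"z":0.7,"rx":0,"ry":0,"rz":0,"hand":5},{"x":0,"y":0,"z":0,"rx":0,"ry":0,"rz":0,"hand":5}]' | g 3.5 7 &&
python3 -m creep '[{"x":0,"y":0,"z":0.7,"rx":0,"ry":0,"rz":0,"hand":5},{"x":0,"y":0,"z":0,"rx":0,"ry":0,"rz":0,"hand":5}]' | g 3.5 7 &&
python3 -m creep '[{"x":0,"y":0,"z":0.7,"rx":0,"ry":0,"rz":0,"hand":5},{"x":0,"y":0,"z":0,"rx":0,"ry":0,"rz":0,"hand":5}]' | g 3.5 7 &&
python3 -m creep '[{"x":0,"y":0,"z":0.7,"rx":0,"ry":0,"rz":0,"hand":5},{"x":0,"y":0,"z":0,"rx":0,"ry":0,"rz":0,"hand":5}]' | g 3.5 7 &&
python3 -m creep '[{"x":0,"y":0,"z":0.7,"rx":0,"ry":0,"rz":0,"hand":5},{"x":0,"y":0,"z":0,"rx":0,"ry":0,"rz":0,"hand":5}]' | g 3.5 7 &&
python3 -m creep '[{"x":0,"y":0,"z":0.7,"rx":0,"ry":0,"rz":0,"hand":5},{"x":0,"y":0,"z":0,"rx":0,"ry":0,"rz":0,"hand":5}]' | g 3.5 7 &&
python3 -m creep '[{"x":0,"y":0,"z":0.7,"rx":0,"ry":0,"rz":0,"hand":5},{"x":0,"y":0,"z":0,"rx":0,"ry":0,"rz":0,"hand":5}]' | g 3.5 7 &&
python3 -m creep '[{"x":0,"y":0,"z":0.7,"rx":0,"ry":0,"rz":0,"hand":5},{"x":0,"y":0,"z":0,"rx":0,"ry":0,"rz":0,"hand":5}]' | g 3.5 7 &&
python3 -m creep '[{"x":0,"y":0,"z":0.7,"rx":0,"ry":0,"rz":0,"hand":5},{"x":0,"y":0,"z":0,"rx":0,"ry":0,"rz":0,"hand":5}]' | g 3.5 7 &&
python3 -m creep '[{"x":0,"y":0,"z":0.7,"rx":0,"ry":0,"rz":0,"hand":5},{"x":0,"y":0,"z":0,"rx":0,"ry":0,"rz":0,"hand":5}]' | g 3.5 7
```

```text
eef_pos: [581.8, 103.1, 134.2]  -1.8 -0.3 0.6 opening: 0.174
eef_pos: [581.8, 103.1, 133.5]  -1.9 -0.2 1.4 opening: 0.165
eef_pos: [581.8, 103.1, 132.8]  -2.6 -1.2 1.4 opening: 0.168
eef_pos: [581.8, 103.1, 132.1]  -3.3 0.2 0.1 opening: 0.17
eef_pos: [581.8, 103.1, 131.4]  -2.3 -0.7 0.4 opening: 0.176
eef_pos: [581.8, 103.1, 130.7]  -2.7 0.2 -0.2 opening: 0.168
eef_pos: [581.9, 103.1, 130.1]  -1.9 -0.6 0.7 opening: 0.169
eef_pos: [581.9, 103.2, 129.4]  -2.3 0.4 2.7 opening: 0.169
eef_pos: [581.9, 103.2, 128.7]  -2.4 0.6 2.2 opening: 0.165
eef_pos: [581.8, 103.2, 127.9]  -1.8 0.6 3.0 opening: 0.17
```

```bash
. ./g.sh
python3 -m creep '[{"x":0,"y":0,"z":0.6,"rx":0,"ry":0,"rz":0,"hand":5},{"x":0,"y":0,"z":0,"rx":0,"ry":0,"rz":0,"hand":5}]' | g 4.5 7 &&
python3 -m creep '[{"x":0,"y":0,"z":0.6,"rx":0,"ry":0,"rz":0,"hand":5},{"x":0,"y":0,"z":0,"rx":0,"ry":0,"rz":0,"hand":5}]' | g 4.5 7 &&
python3 -m creep '[{"x":0,"y":0,"z":0.6,"rx":0,"ry":0,"rz":0,"hand":5},{"x":0,"y":0,"z":0,"rx":0,"ry":0,"rz":0,"hand":5}]' | g 4.5 7 
python3 - <<'E'
from h import *
s=sense();b=grab_frame("wrist");a=grab_frame("scene")
print(blobs(b,(125,60,40),(150,255,255),(0,0,512,384),60)[0],s['contact_force'],s['wrist_torque'])
cv2.imwrite('pics/s2.png',np.hstack([cv2.resize(a[120:270,110:310],(533,400),interpolation=cv2.INTER_CUBIC),cv2.resize(b[100:300,190:310],(240,400))])[:,:,::-1])
E
```

```text
eef_pos: [581.8, 103.1, 127.3]  -1.9 0.5 2.7 opening: 0.169
eef_pos: [581.7, 103.1, 126.6]  -2.2 0.6 0.7 opening: 0.167
eef_pos: [581.7, 103.1, 126.1]  -2.7 0.7 1.1 opening: 0.169
[(1134, array([250.1, 265.2]), array([235, 243,  31,  44], dtype=int32))] [-2.66105168  0.66622113  1.14944867] [ 0.25820831  0.56315926 -0.01725311]
```

View pics/s2.png

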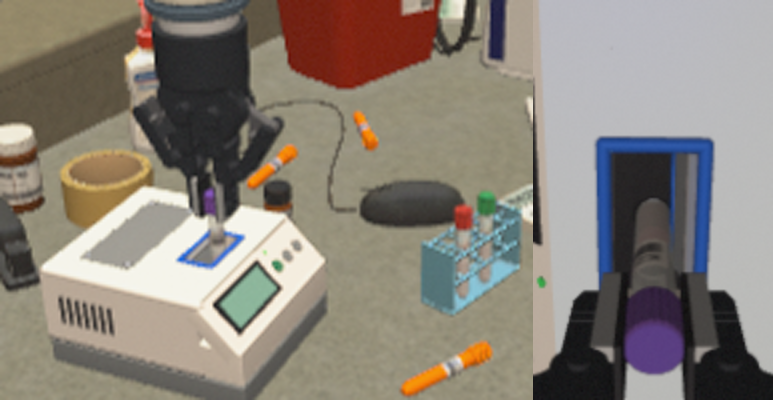

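The shutter is open and the tube is inside the port, with the cap still at (250,265), so it hasn't slipped. The force bump and drop at TCP z≈128 suggests the foot may have gone straight in over the chamfer. I'll keep going down gently.

```bash
. ./g.sh
python3 -m creep '[{"x":0,"y":0,"z":0.7,"rx":0,"ry":0,"rz":0,"hand":5},{"x":0,"y":0,"z":0,"rx":0,"ry":0,"rz":0,"hand":5}]' | g 4.5 7 &&
python3 -m creep '[{"x":0,"y":0,"z":0.7,"rx":0,"ry":0,"rz":0,"hand":5},{"x":0,"y":0,"z":0,"rx":0,"ry":0,"rz":0,"hand":5}]' | g 4.5 7 &&
python3 -m creep '[{"x":0,"y":0,"z":0.7,"rx":0,"ry":0,"rz":0,"hand":5},{"x":0,"y":0,"z":0,"rx":0,"ry":0,"rz":0,"hand":5}]' | g 4.5 7 &&
python3 -m creep '[{"x":0,"y":0,"z":0.7,"rx":0,"ry":0,"rz":0,"hand":5},{"x":0,"y":0,"z":0,"rx":0,"ry":0,"rz":0,"hand":5}]' | g 4.5 7 &&
python3 -m creep '[{"x":0,"y":0,"z":0.7,"rx":0,"ry":0,"rz":0,"hand":5},{"x":0,"y":0,"z":0,"rx":0,"ry":0,"rz":0,"hand":5}]' | g 4.5 7 &&
python3 -m creep '[{"x":0,"y":0,"z":0.7,"rx":0,"ry":0,"rz":0,"hand":5},{"x":0,"y":0,"z":0,"rx":0,"ry":0,"rz":0,"hand":5}]' | g 4.5 7 &&
python3 -m creep '[{"x":0,"y":0,"z":0.7,"rx":0,"ry":0,"rz":0,"hand":5},{"x":0,"y":0,"z":0,"rx":0,"ry":0,"rz":0,"hand":5}]' | g 4.5 7 &&
python3 -m creep '[{"x":0,"y":0,"z":0.7,"rx":0,"ry":0,"rz":0,"hand":5},{"x":0,"y":0,"z":0,"rx":0,"ry":0,"rz":0,"hand":5}]' | g 4.5 7
```

```text
eef_pos: [581.8, 103.1, 125.4]  -3.9 1.4 1.3 opening: 0.166
eef_pos: [581.8, 103.1, 124.7]  -3.0 0.8 2.8 opening: 0.17
eef_pos: [581.8, 103.1, 124.0]  -2.1 1.5 1.0 opening: 0.169
eef_pos: [581.8, 103.1, 123.3]  -3.0 0.8 2.3 opening: 0.17
eef_pos: [581.8, 103.1, 122.6]  -3.3 1.2 1.2 opening: 0.17
eef_pos: [581.8, 103.1, 121.9]  -3.3 1.0 0.5 opening: 0.168
eef_pos: [581.8, 103.1, 121.2]  -2.3 1.0 2.1 opening: 0.167
eef_pos: [581.8, 103.1, 120.5]  -3.0 0.6 1.4 opening: 0.174
```

```bash
. ./g.sh
python3 -m creep '[{"x":0,"y":0,"z":0.8,"rx":0,"ry":0,"rz":0,"hand":5},{"x":0,"y":0,"z":0.7,"rx":0,"ry":0,"rz":0,"hand":5},{"x":0,"y":0,"z":0,"rx":0,"ry":0,"rz":0,"hand":5}]' | g 4.5 7 &&
python3 -m creep '[{"x":0,"y":0,"z":0.8,"rx":0,"ry":0,"rz":0,"hand":5},{"x":0,"y":0,"z":0.7,"rx":0,"ry":0,"rz":0,"hand":5},{"x":0,"y":0,"z":0,"rx":0,"ry":0,"rz":0,"hand":5}]' | g 4.5 7 &&
python3 -m creep '[{"x":0,"y":0,"z":0.8,"rx":0,"ry":0,"rz":0,"hand":5},{"x":0,"y":0,"z":0.7,"rx":0,"ry":0,"rz":0,"hand":5},{"x":0,"y":0,"z":0,"rx":0,"ry":0,"rz":0,"hand":5}]' | g 4.5 7 &&
python3 -m creep '[{"x":0,"y":0,"z":0.7,"rx":0,"ry":0,"rz":0,"hand":5},{"x":0,"y":0,"z":0,"rx":0,"ry":0,"rz":0,"hand":5}]' | g 4.5 7 &&
python3 -m creep '[{"x":0,"y":0,"z":0.7,"rx":0,"ry":0,"rz":0,"hand":5},{"x":0,"y":0,"z":0,"rx":0,"ry":0,"rz":0,"hand":5}]' | g 4.5 7 &&
python3 -m creep '[{"x":0,"y":0,"z":0.7,"rx":0,"ry":0,"rz":0,"hand":5},{"x":0,"y":0,"z":0,"rx":0,"ry":0,"rz":0,"hand":5}]' | g 4.5 7 &&
python3 -m creep '[{"x":0,"y":0,"z":0.7,"rx":0,"ry":0,"rz":0,"hand":5},{"x":0,"y":0,"z":0,"rx":0,"ry":0,"rz":0,"hand":5}]' | g 4.5 7
python3 look.py | grep pur
```

```text
eef_pos: [581.8, 103.1, 119.0]  -2.4 1.2 2.1 opening: 0.166
eef_pos: [581.8, 103.1, 117.5]  -1.6 1.0 1.9 opening: 0.168
eef_pos: [581.8, 103.1, 116.1]  -3.2 1.7 2.9 opening: 0.165
eef_pos: [582.1, 103.2, 115.8]  -3.3 0.9 6.7 opening: 0.166
pur 1138 [250.  265.2] [235 243  31  44] [586.7  81.7  98. ]
```

```bash
. ./g.sh
python3 -m creep '[{"x":0,"y":0,"z":0,"rx":0,"ry":0,"rz":0,"hand":5},{"x":0,"y":0,"z":0,"rx":0,"ry":0,"rz":0,"hand":5}]' | g 9 7 &&
python3 -m creep '[{"x":0,"y":0,"z":0.2,"rx":0,"ry":0,"rz":0,"hand":5},{"x":0,"y":0,"z":0,"rx":0,"ry":0,"rz":0,"hand":5}]' | g 9 7
python3 -c "
from rig import *
print(sense())"
```

```text
eef_pos: [582.1, 103.1, 115.8]  -3.1 0.8 6.5 opening: 0.166
eef_pos: [582.1, 103.2, 115.7]  -3.4 1.1 8.3 opening: 0.17
{'clock': 19.2, 'qpos': array([ 1.72845849e-01,  4.32889545e-01,  1.80350617e+00,  1.55092307e-05,
        9.04505600e-01, -2.61494813e-02]), 'qvel': array([ 0.00094414,  0.00171495,  0.00120754, -0.00201942, -0.00013617,
        0.00091333]), 'joint_efforts': array([-1.08565684e+00, -5.64428115e+01, -2.81971103e+01, -5.66610955e-01,
       -1.38775460e+00, -3.00954525e-03]), 'eef_pos': array([582.14864265, 103.1630783 , 115.7386492 ]), 'tcp_rot': array([3.14090123e+00, 5.88162351e-06, 1.76978207e+00]), 'contact_force': array([-3.42801801,  1.07696196,  8.26258348]), 'wrist_torque': array([ 0.28447772,  0.83827818, -0.0157546 ]), 'grasp_force': 44.741081596165486, 'opening': 0.17017412212842808}
```

```bash
. ./g.sh
python3 -m creep '[{"x":0,"y":0,"z":-1.5,"rx":0,"ry":0,"rz":0,"hand":5},{"x":0.6,"y":-0.3,"z":0,"rx":0,"ry":0,"rz":0,"hand":5},{"x":0,"y":0,"z":0,"rx":0,"ry":0,"rz":0,"hand":5}]' | g 9 7 &&
python3 -m creep '[{"x":0,"y":0,"z":0.6,"rx":0,"ry":0,"rz":0,"hand":5},{"x":0,"y":0,"z":0,"rx":0,"ry":0,"rz":0,"hand":5}]' | g 9 7 &&
python3 -m creep '[{"x":0,"y":0,"z":0.4,"rx":0,"ry":0,"rz":0,"hand":5},{"x":0,"y":0,"z":0,"rx":0,"ry":0,"rz":0,"hand":5}]' | g 5 7 &&
python3 -m creep '[{"x":0,"y":0,"z":0.3,"rx":0,"ry":0,"rz":0,"hand":5},{"x":0,"y":0,"z":0,"rx":0,"ry":0,"rz":0,"hand":5}]' | g 5 7&&
python3 -m creep '[{"x":0,"y":0,"z":0.3,"rx":0,"ry":0,"rz":0,"hand":5},{"x":0,"y":0,"z":0,"rx":0,"ry":0,"rz":0,"hand":5}]' | g 5 7
```

```text
eef_pos: [581.3, 103.5, 116.4]  -2.0 0.7 -2.0 opening: 0.165
eef_pos: [581.5, 103.6, 116.2]  -2.3 0.6 0.6 opening: 0.166
eef_pos: [581.6, 103.7, 115.9]  -3.6 1.0 3.5 opening: 0.171
eef_pos: [581.7, 103.7, 115.8]  -2.5 0.6 5.6 opening: 0.167
```

The stop is sharp and repeats at TCP z≈115.8 after a sideways shift, about 18 mm below the deck level implied by the entry bump. That puts the foot on the cell floor. One more gentle press, then unload and release.

```bash
. ./g.sh
python3 -m creep '[{"x":0,"y":0,"z":0.3,"rx":0,"ry":0,"rz":0,"hand":5},{"x":0,"y":0,"z":0,"rx":0,"ry":0,"rz":0,"hand":5},{"x":0,"y":0,"z":0,"rx":0,"ry":0,"rz":0,"hand":5}]' | g 9 7 
python3 -m creep '[{"x":0,"y":0,"z":-0.5,"rx":0,"ry":0,"rz":0,"hand":5},{"x":0,"y":0,"z":0,"rx":0,"ry":0,"rz":0,"hand":16},{"x":0,"y":0,"z":0,"rx":0,"ry":0,"rz":0,"hand":22},{"x":0,"y":0,"z":0,"rx":0,"ry":0,"rz":0,"hand":30},{"x":0,"y":0,"z":0,"rx":0,"ry":0,"rz":0,"hand":40},{"x":0,"y":0,"z":0,"rx":0,"ry":0,"rz":0,"hand":40}]'
python3 look.py; cp w1.npy w6.npy
```

```text
eef_pos: [581.8, 103.7, 115.7]  -3.2 0.3 7.9 opening: 0.171
clock: 21.45
eef_pos: [581.5, 103.6, 115.5]
tcp_rot: [3.141, 0.0, 1.77]
contact_force: [0.3, 1.4, 0.1]
opening: 0.471
grasp_force: 0.0
[581.50654472 103.62548104 115.53773238] [3.14149290e+00 1.06124005e-05 1.76976584e+00] [0.31131505 1.35396359 0.12897722] 21.45 cam [564.93804073 187.36215907 259.54446089]
pur 1171 [236.9 267.4] [220 246  35  44] [578.1  78.9  98. ]
grn 115 [177.5 240.6] [173 233  10  16] [537.9  90.8  98. ]
```

```bash
python3 -m creep '[{"x":0,"y":0,"z":-10,"rx":0,"ry":0,"rz":0,"hand":50},{"x":0,"y":0,"z":-20,"rx":0,"ry":0,"rz":0,"hand":60},{"x":0,"y":0,"z":-30,"rx":0,"ry":0,"rz":0,"hand":60},{"x":0,"y":0,"z":-40,"rx":0,"ry":0,"rz":0,"hand":60},{"x":0,"y":0,"z":0,"rx":0,"ry":0,"rz":0,"hand":60},{"x":0,"y":0,"z":0,"rx":0,"ry":0,"rz":0,"hand":60}]'
python3 - <<'E'
from h import *
c=get_calibration("wrist");b=grab_frame("wrist");a=grab_frame("scene");t=grab_frame("top");ct=get_calibration("top");cs=get_calibration("scene")
P=(125,60,40),(150,255,255)
w=blobs(b,*P,(0,0,512,384),60)[0];s=blobs(a,*P,(110,120,310,270),5)[0];tt=blobs(t,*P,(150,130,230,220),3)[0]
print(w,s,tt)
for x in w: print('w@cap',onz(c,x[1],135).round(1))
if s and w: print(tri(c,w[0][1],cs,s[0][1]))
if s and tt: print(tri(ct,tt[0][1],cs,s[0][1]))
cv2.imwrite('pics/s3.png',np.hstack([cv2.resize(a[120:270,110:310],(400,300),interpolation=cv2.INTER_CUBIC),cv2.resize(b[:384,100:400],(391,500))[:300]])[:,:,::-1])
cv2.imwrite('pics/s3.png',np.hstack([cv2.resize(a[150:250,150:250],(400,500),interpolation=cv2.INTER_CUBIC),cv2.resize(b[:384,100:400],(390,500))])[:,:,::-1])
E
```

```text
clock: 22.25
eef_pos: [581.2, 103.6, 215.7]
tcp_rot: [3.141, -0.0, 1.77]
contact_force: [0.1, 0.6, 0.2]
opening: 0.704
grasp_force: 0.0
[(382, array([242.4, 198.3]), array([232, 187,  22,  24], dtype=int32))] [(54, array([192.7, 199.2]), array([190, 195,   7,  10], dtype=int32))] [(9, array([190.6, 182.8]), array([190, 181,   2,   5], dtype=int32))]
w@cap [575.2 103.  135. ]
(array([574.82105257, 100.95105741, 131.55567745]), np.float64(1.9192048502944838))
(array([575.28717138,  96.45221241, 129.42984472]), np.float64(3.617120642611542))
```

View pics/s3.png

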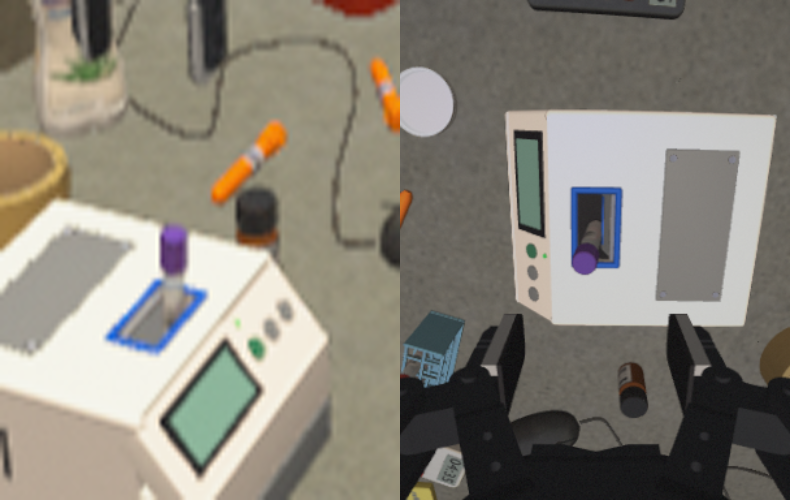

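The final picture shows the purple tube standing free in the port at (585,250). Its cap centre is at z≈131, so the tube centre is at about 94 mm, the same height as when it was pressed home. The gripper is clear, so I'm handing in.

```bash
python3 -c "
from rig import *
print(sign_off())"
```

```text
the job is handed in; nothing more can be done
None
```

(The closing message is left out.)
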